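Open the child-safe tablet box

ROBOT

A 6-joint arm with a two-finger parallel gripper is mounted at the origin on the work surface. World frame = base frame: x ahead of the robot, y to its left, z up, the work surface at z = 0. Lengths are in m, angles in degrees, forces in N, time in s.
With the tool pointing down it reaches from about 0.3 to 0.75 m from the base axis. Payload 8.5 kg.
Tool frame: the origin (TCP) lies on the centre line of the jaws, within the pads' length; the fingertips stand 17 mm ahead of it and the grasp point (between the pads) lies 2 mm behind it (env.tcp_to_tips is the distance from the TCP to the fingertips, in m); z points along the fingers, y is the line along which they close (so a half turn about z gives the same grasp; the last joint's range is limited). The gripper opens to 85 mm and grips with 20 to 120 N. Pads are 22 mm wide; open, the fingers measure 114 mm over their backs; the gripper's body (76 mm by 85 mm) begins 54 mm behind the grasp point. The pads swing forward as they close: fully open they stand 13 mm farther back than shut.
Start: joints at [54.586, 21.807, 74.336, -0, 83.858, -12.336], TCP at [0.216, 0.506, 0.248] pointing down, gripper open.
Joint ranges: [-178.18, 178.18], [-50.72, 133.34], [12.68, 142.11], [-81.47, 261.47], [9.98, 163.14], [-165.26, 165.26]. Speed limits (degrees/s): [136.94, 136.94, 180, 180, 180, 180].

INTERFACE

Orientations are given as a 3x3 rotation matrix whose columns are the frame's x, y, z axes.
In Python, from rig import env gives the robot as it stands. The module is installed in compiled form; this text tells all that it offers.
- The arm moves only by the shell command python3 -m pendant 'ROWS' [FORCE]. ROWS is JSON, a list of rows, each a list of 7 numbers: the opening, from 0 (shut) to 1 (fully open), then the shift along the tool's x, y, z in m, then the turn, a rotation vector about the tool's x, y, z in rad. A call has 1 to 5 rows; each row is the pose to reach, as a shift and turn from the pose commanded when the call began, along the tool's axes at that moment; what a row does not reach only later rows make up. A row lasts 1/8 s, in which the tool goes at most 62.5 mm and 10.7 degrees, less where a joint would pass 70% of its speed; a pose out of reach is approached as far as the arm can. A call with a gripper value outside its range is refused whole. The fingers move at their own pace and stop on an object; FORCE is the grip in N (left out, the last holds). Time passes only in rows, so rows that repeat a pose let the fingers close. It gives the time, the measured TCP pose, the force, the opening and the grip force at its end, in the units of the state.
- env.observe(): the state, without advancing time (a new reading comes with each control period).
- env.get_image(name): name is "scene" or "top"; returns a dict with "image" (480x640x3 uint8, blue, green, red), "fx", "fy", "cx", "cy" (pixels), "pose" (4x4, takes a point from camera to world coordinates). Camera axes: x right, y up, looking along -z (the intrinsics and any distortion apply to the point x, -y, -z); pixel columns grow to the right and rows downward; lengths in m; the calibration is good to about 2 mm. A picture is of the moment at which its call begins. There is no depth.
- env.close_job(): hands the job in; it is judged then, once.
Trained networks look in the newest picture that a camera, given by its name, has taken for a name from the list of things; names that differ only in an ending like _2 or _b are one class to them, and where a whole thing is asked for, a point or a joint stands for the part that bears it (a point fixed in the world has none). Each returns a list of dicts, best first, with "conf" (0 to 1); they miss things now and then, are a little off and sometimes report something else, mostly with a low value. They report only what shows in the picture. A call takes as long as a camera call.
- env.find_in(camera, thing): "bbox" ([centre column, centre row, width, height] in pixels, round what is visible of it).
- env.trace(camera, thing): "mask" (480x640 bool, what is visible of it) and "bbox" ([centre column, centre row, width, height] in pixels, round what is visible of it).
- env.tip_of(camera, thing): "centre" ([column, row] in pixels: a listed point, or the origin of a listed thing).
The state is a dict: "time_s": time; "q": joint angles; "qvel": joint speeds; "joint_efforts": joint torques, N m; "position": TCP position; "tool_rot": TCP orientation; "ft_force": force on the tool from outside, world axes, zero at the start; "wrist_torque": the same for the moment, N m; "grip_width": finger opening in m; "gripper_force": force on a finger pad.
Only numpy, scipy, OpenCV 4.12 (cv2) and the standard library are available. Lean on these libraries where they do the work, as an engineer would, in place of code of your own. Each camera call takes 0.05 s, during which the arm holds its last target. There are 200 camera calls.

TASK

Open the child-safe box of dishwasher tablets on the worktop: slide its side bolt back, lift the lid a little until the hidden safety catch stops it, feel along under the raised front lip for the catch and push it gently to the left, as you face the box's front, until it lets go. Then swing the lid at least half open, leave it standing open and let go. Do not force the catch, by pushing on it or by pulling the lid up against it, and leave the things around the box alone.

Things in the scene. Friction and masses are not known exactly. Their poses are not given: they have to be found in the camera images.
- box: White steel box, screwed to the worktop: 180 (x) x 220 (y) x 110 mm high without its lid. Origin: centre of its underside. x runs from its front to its hinge at the back, y to its left as one faces the front, z up; the front faces roughly the robot's right. Front wall's outer face at x = -90 mm. On its right wall a grey block (y = -110 to -182, x = -45 to +5, top z = 118 mm) carries the bolt.
- lid (a joint): Lid angle in rad, 0 shut, grows as the front rises, up to 1.3. The lid is a plate 8 mm thick (box z = 110 to 118 mm when shut) from the hinge to x = -110 mm, with a 4 mm thick lip along its front edge hanging down to z = 82 mm, hiding the catch. The stiff hinge holds any angle; 5 to 7 N at the handle raises it. With the bolt back it rises to about 0.26 (lip up 50 mm), where the catch stops it.
- hinge (a point): Fixed point on the lid's hinge line, mid-width: box x = +90, y = 0, z = 114 mm. The hinge line runs along the box's y.
- handle (a point): Middle of the round steel handle bar on top of the lid: 12 mm thick, 100 mm long along the box's y between two end posts, its centre 36 mm above the lid's top; 165 mm in front of and 40 mm above the hinge line when shut. It turns with the lid.
- bolt (a joint): Travel of the bolt in m: 0 shut (tongue 15 mm over the lid's right edge), 0.028 fully back at its stop; it grows as it slides to the box's right (-y). The lid is free from 0.018. Stiff: about 3 N, and it stays where it is left.
- bolt_knob (a point): Centre of the bolt's black knob: 18 (x) x 14 (y) x 26 mm high, standing on a 6 mm steel slide on the grey block; shut it is at box x = -20, y = -135, z = 138 mm. Free on both sides for fingers down to z = 126 mm.
- catch (a joint): Travel in m of the safety catch's tab along the slot: 0 engaged, grows to the box's left (+y), 0.020 at its hard stop; it moves no other way. About 4.5 N slides it and it stays where it is left. It lets go of the lid at about 0.012; push it 0.015 or more. Over 20 N on the tab bends it, and so does pulling the lid up against it with over 30 N.
- canister: White stoneware jar with a blue cap, 90 mm wide, 150 mm high, loose. Origin under its centre.
- mug: Blue mug, 80 mm wide, 95 mm high, loose. Origin under its centre.
- oil: Amber bottle, 66 mm wide, 210 mm high, loose. Origin under its centre.
- slot (a point): Middle of the black slot in the front wall (box x = -90, y = 8, z = 94 mm; 150 mm long along y). The hidden safety catch's steel tab sticks out of it: 16 mm wide (y), 13 mm proud of the wall, 20 mm high (z = 84 to 104). The tab's place differs from box to box (centre anywhere from box y = -45 to +45 mm) and is not measured: feel for it, or see it under the raised lip.

How it is judged:
By the outcome, as a careful person would: the job done as asked, in the order asked, and still so for the second after the job is handed in, with the robot touching nothing.
It also fails if it takes over 72 s, if anything falls off the work surface, if the arm or the gripper's body presses on something with over 40 N, if the wrist force passes 120 N, or if a joint passes its speed limit or range.

## Working session

There is one attempt and no reset: what is moved stays moved. The work goes in short steps, Python scripts to look and compute and a shell command to move; the robot and the scene stay as the last step left them, time stands still between calls to the robot, and variables do not carry over. Pictures are saved under pics/ and viewed, at most 10 in all, crops included, and the job is handed in when it is done.

```bash
mkdir -p pics
cat > h.py <<'E'
import numpy as np,cv2
from rig import env
def K(d): return np.array([[d['fx'],0,d['cx']],[0,d['fy'],d['cy']],[0,0,1.]])
def proj(d,P):
    T=np.linalg.inv(d['pose']);p=np.atleast_2d(P)@T[:3,:3].T+T[:3,3]
    return np.c_[d['cx']+d['fx']*p[:,0]/-p[:,2], d['cy']+d['fy']*p[:,1]/p[:,2]]
def ray(d,uv):
    v=np.array([(uv[0]-d['cx'])/d['fx'],-(uv[1]-d['cy'])/d['fy'],-1.])
    return d['pose'][:3,3],d['pose'][:3,:3]@v
def atz(d,uv,z):
    o,v=ray(d,uv);return o+v*(z-o[2])/v[2]
E
python3 - <<'E'
from h import *
np.set_printoptions(precision=4,suppress=True)
for c in ("scene","top"):
    d=env.get_image(c);cv2.imwrite(f"pics/{c}0.png",d['image'])
    print(c,{k:(v if k!='pose' else v.tolist()) for k,v in d.items() if k!='image'})
    for t in ("box","handle","bolt_knob","slot","hinge","catch","canister","mug","oil"):
        print(t,[(np.round(r['centre'],1),round(r['conf'],2)) for r in env.tip_of(c,t)][:2],)
s=env.observe();print(s['position'],s['tool_rot'],s['ft_force'])
E
```

```text
scene {'fx': 510.0029584090733, 'fy': 510.0029584090733, 'cx': 332.16143357877917, 'cy': 234.9038090305118, 'pose': [[0.0834749047156757, -0.7323043613958903, 0.6758418916901098, 1.2946911058319197], [0.9964160857114832, 0.05203238939919112, -0.06669043851120503, -0.07579148800373108], [0.013672030504454178, 0.6789867102778729, 0.734023244078767, 0.9517010593876419], [0.0, 0.0, 0.0, 1.0]]}
box [(array([349. , 253.6]), 0.66)]
handle [(array([375.1, 259.8]), 0.49)]
bolt_knob [(array([375.8, 260.1]), 0.97), (array([495.1, 217.9]), 0.67)]
slot [(array([315.7, 237.2]), 0.72)]
hinge [(array([381.3, 206.8]), 0.72)]Traceback (most recent call last):
  File "<stdin>", line 7, in <module>
ValueError: it knows: bolt_knob, box, canister, handle, hinge, mug, oil, slot
```

View pics/scene0.png

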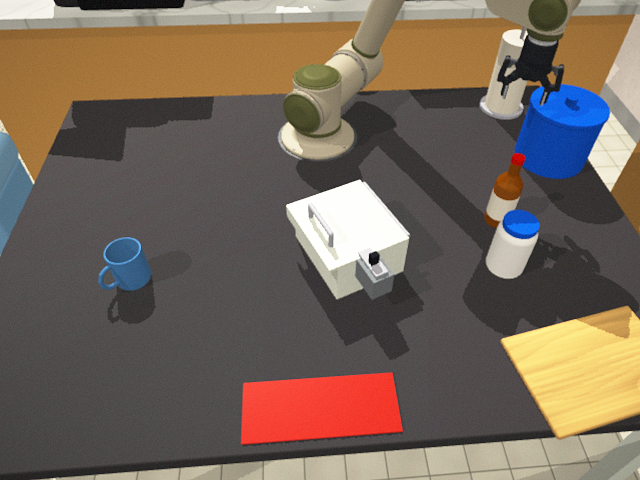

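The scene picture shows the box mid-table, with its front to image left (robot's right). The handle is near (320,225), the bolt knob at (375,259), the mug at (126,265), and the bottle and jar on the right at about (505,200) and (510,245).

Run:
```python
from h import *
np.set_printoptions(precision=4,suppress=True)
D={}
for c in ("scene","top"):
    d=env.get_image(c);D[c]=d;cv2.imwrite(f"pics/{c}1.png",d['image'])
    if c=='top':print(c,{k:(v if k!='pose' else np.round(v,4).tolist()) for k,v in d.items() if k!='image'})
    for t in ("box","handle","bolt_knob","slot","hinge"):
        for r in env.tip_of(c,t)[:2]:
            z={'box':0,'handle':.154,'bolt_knob':.138,'slot':.094,'hinge':.114}[t]
            print(c,t,np.round(r['centre'],1),round(r['conf'],2),atz(d,r['centre'],z))
s=env.observe();print(s['time_s'],s['position'],s['tool_rot'],s['ft_force'])
```

```text
scene box [348.4 250. ] 0.62 [0.472  0.0465 0.    ]
scene handle [320.1 222.5] 0.88 [ 0.5217 -0.0265  0.154 ]
scene bolt_knob [376. 256.] 0.94 [0.612  0.0848 0.138 ]
scene slot [313.4 237.4] 0.57 [ 0.5097 -0.0412  0.094 ]
scene hinge [383.3 206.2] 0.82 [0.4398 0.1287 0.114 ]
scene hinge [373. 261.] 0.7 [0.6054 0.0811 0.114 ]
top {'fx': 577.8756259645967, 'fy': 577.8756259645967, 'cx': 326.94980905709906, 'cy': 244.6359740993593, 'pose': [[-0.0293, 0.9924, -0.1192, 0.3596], [-0.9995, -0.03, -0.0045, -0.0248], [-0.008, 0.119, 0.9929, 1.4613], [0.0, 0.0, 0.0, 1.0]]}
top box [300.6 268.8] 0.8 [0.4754 0.0504 0.    ]
top handle [328.5 250.4] 0.69 [ 0.5033 -0.0221  0.154 ]
top handle [335.5 255.3] 0.6 [ 0.4916 -0.0376  0.154 ]
top bolt_knob [285.1 204.8] 0.84 [0.6148 0.0758 0.138 ]
top slot [338.  252.8] 0.58 [ 0.5034 -0.0443  0.094 ]
top slot [144.7 305.6] 0.55 [0.392  0.4154 0.094 ]
top hinge [267.6 275.5] 0.59 [0.453  0.1219 0.114 ]
0.9 [0.2156 0.506  0.2483] [[-0.92   0.392 -0.   ]
 [ 0.392  0.92  -0.   ]
 [ 0.    -0.    -1.   ]] [-0.4131  0.2734  0.3342]
```

View pics/top1.png

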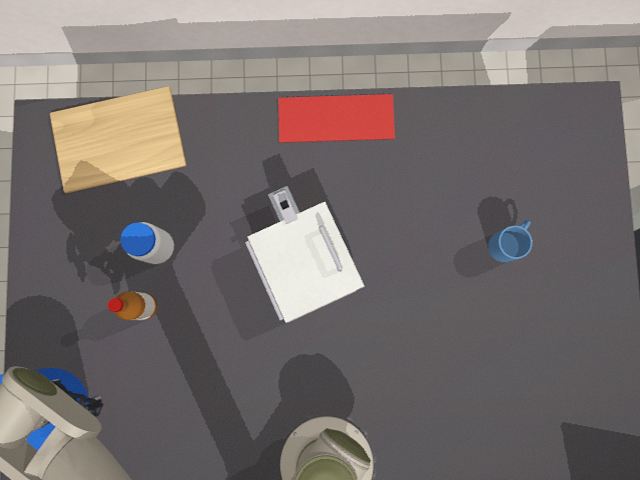

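The top picture shows the lid as a white tilted square with corners at about (248,237), (326,203), (363,287), (286,322). The handle is at (330,243) and the knob at (284,205). The surroundings near the box are clear. Next I'll fit the box pose.

```bash
cat > fit.py <<'E'
from h import *
from scipy.optimize import least_squares
np.set_printoptions(precision=4,suppress=True)
D={};obs=[]
loc=dict(box=(0,0,0),handle=(-.075,0,.154),bolt_knob=(-.02,-.135,.138),slot=(-.09,.008,.094),hinge=(.09,0,.114))
d=env.get_image('top')
g=cv2.cvtColor(d['image'],cv2.COLOR_BGR2GRAY)
m=np.zeros_like(g);m[180:340,230:385]=(g[180:340,230:385]>185);m=cv2.morphologyEx(m,cv2.MORPH_OPEN,np.ones((15,15),np.uint8))
n,l,st,_=cv2.connectedComponentsWithStats(m);k=1+np.argmax(st[1:,4])
c=cv2.findContours((l==k).astype(np.uint8),0,1)[0][0]
rc=cv2.boxPoints(cv2.minAreaRect(c));print(rc, st[k])
rw=np.array([atz(d,u,.118) for u in rc]);print(rw,np.linalg.norm(rw-np.roll(rw,1,0),axis=1))
for cam in ('scene','top'):
    if cam=='scene': dd=env.get_image(cam)
    else: dd=d; env.get_image(cam)
    for t in loc:
        for r in env.tip_of(cam,t)[:1]: obs.append((dd,loc[t],r['centre'],cam+' '+t))
def W(p,L):
    a=p[2];R=np.array([[np.cos(a),-np.sin(a),0],[np.sin(a),np.cos(a),0],[0,0,1]]);return R@np.array(L)+[p[0],p[1],0]
corn=[(.09,.11,.118),(.09,-.11,.118),(-.11,-.11,.118),(-.11,.11,.118)]
def f(p):
    e=[proj(o[0],W(p,o[1]))[0]-o[2] for o in obs]
    for L in corn:
        q=proj(d,W(p,L))[0];j=np.argmin(np.linalg.norm(rc-q,axis=1));e.append(2*(q-rc[j]))
    return np.array(e).ravel()
r=least_squares(f,[.475,.05,np.radians(112)],loss='soft_l1',f_scale=1.5)
print(r.x,np.degrees(r.x[2]))
for o,e in zip(obs,f(r.x).reshape(-1,2)):print(o[3],e)
print(f(r.x).reshape(-1,2)[-4:]/2)
np.save('box.npy',r.x)
for t in loc: print(t,W(r.x,loc[t]))
E
python3 fit.py
```

```text
[[245.1301 233.4863]
 [323.7877 197.7329]
 [364.1301 286.4863]
 [285.4726 322.2397]] [ 253  207  106  110 7032]
[[ 0.5531  0.1726  0.118 ]
 [ 0.6328 -0.0145  0.118 ]
 [ 0.4206 -0.1021  0.118 ]
 [ 0.3437  0.0821  0.118 ]] [0.2281 0.2034 0.2296 0.1996]
[0.482  0.044  1.9745] 113.1279114713377
scene box [-0.6965  0.3186]
scene handle [ 1.0653 -1.1545]
scene bolt_knob [-0.288  -0.3132]
scene slot [-2.5126 -1.165 ]
scene hinge [-1.4753  4.1694]
top box [-0.0564 -1.3773]
top handle [-2.1272  1.1728]
top bolt_knob [ 0.9767 -1.9545]
top slot [-0.7113 -3.6216]
top hinge [1.8751 2.2691]
[[-0.6469 -0.7926]
 [ 1.1553  2.1759]
 [-0.1746  2.6583]
 [-0.8091 -1.5008]]
box [0.482 0.044 0.   ]
handle [ 0.5115 -0.025   0.154 ]
bolt_knob [0.614  0.0786 0.138 ]
slot [ 0.51   -0.0419  0.094 ]
hinge [0.4467 0.1268 0.114 ]
```

Run:
```python
from h import *
p=np.load('box.npy')
def W(L):
    a=p[2];R=np.array([[np.cos(a),-np.sin(a),0],[np.sin(a),np.cos(a),0],[0,0,1]]);return np.array(L)@R.T+[p[0],p[1],0]
out=[]
for c,(x0,y0) in (('top',(230,180)),('scene',(275,165))):
    d=env.get_image(c);im=cv2.resize(d['image'][y0:y0+150,x0:x0+150],(400,400),interpolation=cv2.INTER_CUBIC);s=400/150
    def ln(P,col,cl=True):
        q=(proj(d,W(P))-[x0,y0]+.5)*s;cv2.polylines(im,[np.round(q).astype(int)],cl,col,1)
    ln([(.09,.11,.118),(.09,-.11,.118),(-.11,-.11,.118),(-.11,.11,.118)],(0,0,255))
    ln([(-.11,.11,.118),(-.11,.11,.082),(-.11,-.11,.082),(-.11,-.11,.118)],(0,255,255))
    ln([(-.075,.05,.154),(-.075,-.05,.154)],(0,255,0))
    ln([(-.029,-.128,.151),(-.011,-.128,.151),(-.011,-.142,.151),(-.029,-.142,.151)],(255,0,255))
    ln([(-.045,-.11,.118),(.005,-.11,.118),(.005,-.182,.118),(-.045,-.182,.118)],(255,128,0))
    out.append(im)
cv2.imwrite('pics/ov.png',np.hstack(out))
```

```text
(no output)
```

View pics/ov.png

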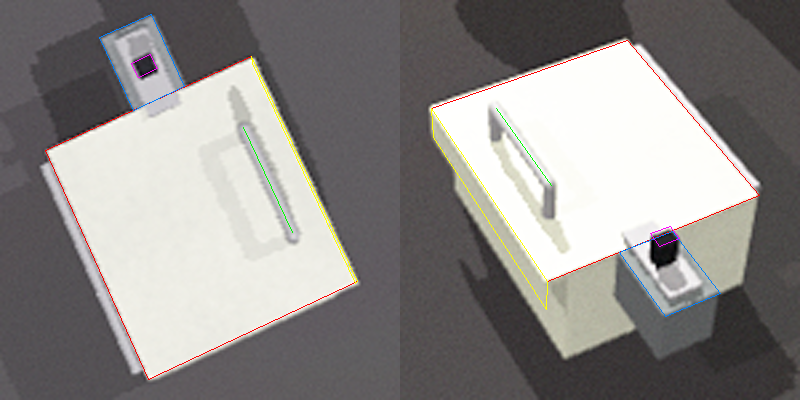

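The overlay fits the lid, handle, block and knob to about 1–2 mm. Now I'll work out the shift to the place beside the knob.

```bash
cat > go.py <<'E'
# usage: go.py x y z(TIP point in box frame, mm) pitch(deg, 0=down, 90=pointing to box +x) roll(deg) 
import sys
from h import *
from scipy.spatial.transform import Rotation as Ro
np.set_printoptions(precision=4,suppress=True)
p=np.load('box.npy');B=Ro.from_euler('z',p[2]).as_matrix()
s=env.observe();R=np.array(s['tool_rot']);t=np.array(s['position']);L=env.tcp_to_tips
def show():
    b=B.T@(t+R[:,2]*L-[p[0],p[1],0]);f=B.T@np.array(s['ft_force'])
    print('t %.2f tipbox(mm) %s z-axis(box) %s y-axis %s F(box) %s w %.3f gf %.1f q %s'%(s['time_s'],np.round(b*1e3,1),np.round(B.T@R[:,2],2),np.round(B.T@R[:,1],2),np.round(f,1),s['grip_width'],s['gripper_force'],np.round(s['q'])))
show()
if len(sys.argv)>3:
    a=[float(v) for v in sys.argv[1:]];a+= [0]*(5-len(a))
    th=np.radians(a[3]);z=np.array([np.sin(th),0,-np.cos(th)])
    y=np.array([np.cos(th),0,np.sin(th)]);x=np.cross(y,z)
    T=B@np.c_[x,y,z]@Ro.from_euler('z',a[4],degrees=True).as_matrix()
    tip=B@(np.array(a[:3])/1e3)+[p[0],p[1],0];tt=tip-T[:,2]*L
    rv=Ro.from_matrix(R.T@T).as_rotvec()
    print('shift',R.T@(tt-t),'rot',rv,'deg',np.degrees(np.linalg.norm(rv)),'world',tt,'L',L)
E
python3 go.py -20 -106 180
python3 - <<'E'
from h import *
for t in('oil','canister'):
  d=env.get_image('top')
  for r in env.tip_of('top',t)[:1]:print(t,atz(d,r['centre'],0))
E
```

```text
t 1.65 tipbox(mm) [529.5  63.6 231.3] z-axis(box) [-0.  0. -1.] y-axis [ 0.69 -0.72 -0.  ] F(box) [-0.3 -0.2 -0.1] w 0.085 gf 0.0 q [ 55.  22.  74.  -0.  84. -12.]
shift [-0.514  -0.2579  0.0513] rot [-0.     -0.     -0.8064] deg 46.20171391312323 world [0.5874 0.0672 0.197 ] L 0.017
oil [0.39229412 0.44034658 0.        ]
```

```bash
python3 -m pendant '[[0,-0.03,-0.015,-0.04,0,0,0],[0,-0.1,-0.05,-0.05,0,0,-0.2],[0,-0.155,-0.075,-0.05,0,0,-0.38],[0,-0.205,-0.1,-0.05,0,0,-0.56],[0,-0.255,-0.125,-0.05,0,0,-0.74]]'; python3 go.py -20 -106 200
```

```text
time_s: 2.48
position: [0.3825, 0.3135, 0.2984]
tool_rot: [[-0.966, -0.259, 0.0], [-0.259, 0.966, 0.0], [-0.0, 0.0, -1.0]]
ft_force: [-0.3, 0.2, -0.0]
grip_width: -0.0001
gripper_force: 0.0
t 2.48 tipbox(mm) [287.  -14.3 281.4] z-axis(box) [ 0. -0. -1.] y-axis [ 0.99 -0.14  0.  ] F(box) [ 0.3  0.2 -0. ] w -0.000 gf 0.0 q [ 26.  14.  77.   0.  89. -79.]
shift [-0.1341 -0.2909  0.0814] rot [ 0.0001  0.0005 -0.142 ] deg 8.135020683669817 world [0.5874 0.0672 0.217 ] L 0.017
```

```bash
python3 -m pendant '[[0,-0.025,-0.055,0.01,0,0,-0.05],[0,-0.05,-0.11,0.02,0,0,-0.1],[0,-0.075,-0.165,0.03,0,0,-0.1],[0,-0.1,-0.22,0.05,0,0,-0.1],[0,-0.12,-0.26,0.07,0,0,-0.1]]' >/dev/null;python3 -m pendant '[[0,0,0,0,0,0,0],[0,0,0,0,0,0,0]]' >/dev/null; python3 go.py -20 -106 133
```

```text
t 3.35 tipbox(mm) [ 14.4 -94.5 211.5] z-axis(box) [ 0. -0. -1.] y-axis [ 1.   -0.05  0.  ] F(box) [-0.1 -0.1 -0.5] w -0.000 gf 0.0 q [  -2.   25.   73.    0.   82. -113.]
shift [-0.0131 -0.0338  0.0785] rot [ 0.0002  0.0002 -0.0474] deg 2.7137889198311105 world [0.5874 0.0672 0.15  ] L 0.017
```

```bash
python3 -m pendant '[[0,-0.013,-0.034,0.02,0,0,-0.047],[0,-0.013,-0.034,0.06,0,0,-0.047],[0,-0.013,-0.034,0.078,0,0,-0.047],[0,-0.013,-0.034,0.078,0,0,-0.047]]' >/dev/null; python3 go.py -20 -143 133;python3 - <<'E'
from h import *
o=[]
for c,(x0,y0) in (('top',(230,150)),('scene',(275,150))):
    d=env.get_image(c);o.append(cv2.resize(d['image'][y0:y0+160,x0:x0+160],(400,400),interpolation=cv2.INTER_CUBIC))
cv2.imwrite('pics/k.png',np.hstack(o))
E
```

```text
t 3.85 tipbox(mm) [ -19.3 -105.6  133.1] z-axis(box) [ 0.  0. -1.] y-axis [1. 0. 0.] F(box) [-0.1 -0.   0.4] w 0.000 gf 0.0 q [  -5.   31.   76.    0.   73. -118.]
shift [-0.0373 -0.0008  0.0001] rot [ 0.0008 -0.0011  0.0011] deg 0.10135938519109434 world [0.6214 0.0818 0.15  ] L 0.017
```

View pics/k.png

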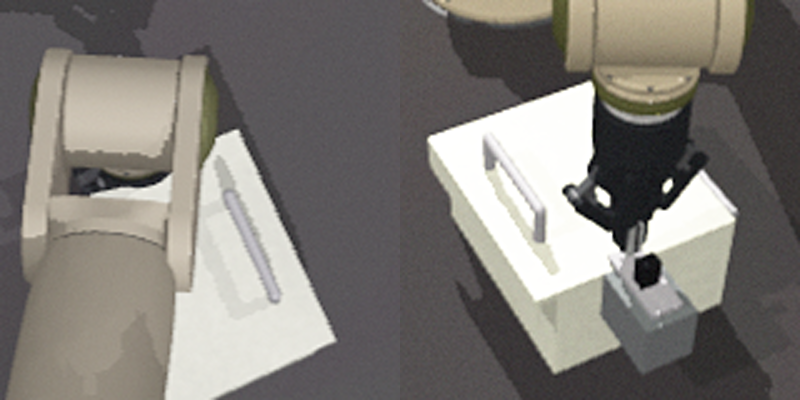

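The closed fingertips stand between the knob (scene crop, 648,268) and the lid, clear of the handle. Now the push.

```bash
python3 -m pendant '[[0,-0.008,0,0,0,0,0],[0,-0.015,0,0,0,0,0],[0,-0.022,0,0,0,0,0],[0,-0.03,0,0,0,0,0],[0,-0.037,0,0,0,0,0]]'>/dev/null; python3 go.py;python3 -m pendant '[[0,0,0,0,0,0,0],[0,0,0,0,0,0,0]]' >/dev/null; python3 go.py
```

```text
t 4.58 tipbox(mm) [ -20.8 -143.3  133.2] z-axis(box) [-0.  0. -1.] y-axis [ 1. -0. -0.] F(box) [-0.6  2.7  3.1] w -0.000 gf 1.6 q [  -3.   34.   70.   -0.   76. -116.]
t 4.83 tipbox(mm) [ -20.7 -143.1  133. ] z-axis(box) [ 0. -0. -1.] y-axis [ 1. -0.  0.] F(box) [-0.5 -0.5 -0. ] w 0.000 gf 0.0 q [  -3.   34.   70.    0.   76. -116.]
```

```bash
python3 -m pendant '[[0,0.006,0,-0.01,0,0,0],[0,0.006,0,-0.065,0,0,0],[0.5,0.06,-0.02,-0.067,0,0,0],[0.5,0.115,-0.04,-0.067,0,0,0],[0.5,0.143,-0.054,-0.067,0,0,0]]'>/dev/null;python3 -m pendant '[[0.5,0,0,0,0,0,0],[0.5,0,0,0,0,0,0]]' >/dev/null; python3 go.py -75 0 138
python3 - <<'E'
from h import *
p=np.load('box.npy')
d=env.get_image('scene');cv2.imwrite('pics/h.png',cv2.resize(d['image'][140:320,255:435],(540,540),interpolation=cv2.INTER_CUBIC))
for r in env.tip_of('scene','bolt_knob')[:2]:
    w=atz(d,r['centre'],.138)[:2]-p[:2];c,s=np.cos(p[2]),np.sin(p[2]);print(r['conf'],c*w[0]+s*w[1],-s*w[0]+c*w[1])
E
```

```text
t 5.70 tipbox(mm) [-74.6  -0.3 200.7] z-axis(box) [-0. -0. -1.] y-axis [ 1. -0. -0.] F(box) [-0.1 -0.2  0.1] w 0.043 gf 0.0 q [ -16.   19.   83.    0.   77. -129.]
shift [ 0.0004 -0.0004  0.0627] rot [-0.0005  0.0011 -0.0005] deg 0.07436532067430679 world [ 0.5115 -0.025   0.155 ] L 0.017
0.7 -0.019210908772985993 -0.16397829370126737
0.7 -0.07881810797827146 0.014536766456358305
```

View pics/h.png

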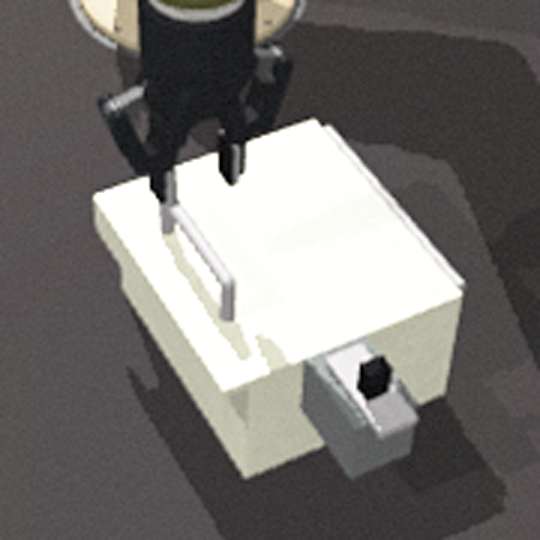

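The knob is now at box y ≈ -164 mm, so the bolt is fully back. The open fingers straddle the bar's line, so I'll go down and grip.

```bash
python3 -m pendant '[[0.5,0,0,0.03,0,0,0],[0.5,0,0,0.062,0,0,0],[0.5,0,0,0.062,0,0,0],[0,0,0,0.062,0,0,0],[0,0,0,0.062,0,0,0]]' 30 >/dev/null; python3 go.py;python3 -m pendant '[[0,0,0,0,0,0,0],[0,0,0,0,0,0,0]]' >/dev/null; python3 go.py
```

```text
t 6.42 tipbox(mm) [-75.5  -0.6 139.6] z-axis(box) [-0. -0. -1.] y-axis [ 1. -0. -0.] F(box) [ 1.  -0.6  1.2] w 0.011 gf 29.2 q [ -16.   23.   89.   -0.   68. -129.]
t 6.67 tipbox(mm) [-75.5  -0.6 139.5] z-axis(box) [-0. -0. -1.] y-axis [ 1. -0. -0.] F(box) [-2.4  0.   6.3] w 0.011 gf 29.7 q [ -16.   23.   89.   -0.   68. -129.]
```

```bash
python3 -m pendant '[[0,0,0.001,-0.005,0,0,0],[0,0,0.003,-0.011,0,0,0],[0,0,0.005,-0.017,0,0,0],[0,0,0.007,-0.023,0,0,0],[0,0,0.009,-0.028,0,0,0]]' ; python3 go.py;python3 -m pendant '[[0,0,0.001,-0.002,0,0,0],[0,0,0.002,-0.004,0,0,0],[0,0,0.002,-0.004,0,0,0]]' >/dev/null; python3 go.py
```

```text
time_s: 7.3
position: [0.5088, -0.0172, 0.1836]
tool_rot: [[-0.92, -0.392, 0.003], [-0.392, 0.92, -0.002], [-0.002, -0.003, -1.0]]
ft_force: [6.4, -5.0, -4.0]
grip_width: 0.011
gripper_force: 29.2
t 7.30 tipbox(mm) [-66.8  -0.6 166.6] z-axis(box) [-0. -0. -1.] y-axis [ 1. -0. -0.] F(box) [-7.1 -4.  -4. ] w 0.011 gf 29.2 q [ -15.   21.   87.   -0.   72. -128.]
t 7.67 tipbox(mm) [-65.   -0.6 170.8] z-axis(box) [-0. -0. -1.] y-axis [ 1. -0. -0.] F(box) [-7.2 -2.7 -1.3] w 0.011 gf 29.5 q [ -15.   21.   87.   -0.   72. -128.]
```

```bash
for i in 1; do python3 -m pendant '[[0,0,0.001,-0.002,0,0,0],[0,0,0.001,-0.003,0,0,0],[0,0,0.001,-0.003,0,0,0]]' >/dev/null; python3 go.py; python3 -m pendant '[[0,0,0.001,-0.002,0,0,0],[0,0,0.001,-0.002,0,0,0],[0,0,0.001,-0.002,0,0,0]]' >/dev/null; python3 go.py; done; python3 -m pendant '[[0,0,0.001,-0.001,0,0,0],[0,0,0.001,-0.002,0,0,0],[0,0,0.001,-0.002,0,0,0]]' >/dev/null; python3 go.py
```

```text
t 8.05 tipbox(mm) [-63.8  -0.6 173.6] z-axis(box) [-0. -0. -1.] y-axis [ 1. -0. -0.] F(box) [-6.8 -3.7 -2.1] w 0.011 gf 29.3 q [ -15.   21.   87.   -0.   73. -128.]
t 8.43 tipbox(mm) [-62.8  -0.6 175.6] z-axis(box) [-0. -0. -1.] y-axis [ 1. -0. -0.] F(box) [-6.8 -3.8 -2.4] w 0.011 gf 29.4 q [ -15.   20.   86.   -0.   73. -128.]
t 8.80 tipbox(mm) [-61.9  -0.6 177.6] z-axis(box) [-0. -0. -1.] y-axis [ 1. -0. -0.] F(box) [-7.3 -3.1 -2.2] w 0.011 gf 29.3 q [ -15.   20.   86.   -0.   73. -128.]
```

```bash
python3 -m pendant '[[0,0,0,-0.001,0,0,0],[0,0,0,-0.001,0,0,0]]' >/dev/null; python3 go.py; python3 -m pendant '[[0,0,0.001,-0.001,0,0,0],[0,0,0.001,-0.001,0,0,0]]' >/dev/null; python3 go.py;  python3 -m pendant '[[0,0,0,-0.001,0,0,0],[0,0,0,-0.001,0,0,0]]' >/dev/null; python3 go.py
```

```text
t 9.05 tipbox(mm) [-61.5  -0.6 178.3] z-axis(box) [-0. -0. -1.] y-axis [ 1. -0. -0.] F(box) [-4.6 -4.2 -4.2] w 0.011 gf 29.3 q [ -15.   20.   86.   -0.   73. -128.]
t 9.30 tipbox(mm) [-60.9  -0.5 179.6] z-axis(box) [-0. -0. -1.] y-axis [ 1. -0. -0.] F(box) [-6.2 -3.5 -2.8] w 0.010 gf 29.4 q [ -15.   20.   86.   -0.   73. -128.]
t 9.55 tipbox(mm) [-60.5  -0.6 180.4] z-axis(box) [-0. -0. -1.] y-axis [ 1. -0. -0.] F(box) [-4.9 -4.5 -4.1] w 0.011 gf 29.3 q [ -15.   20.   86.   -0.   74. -128.]
```

```bash
python3 -m pendant '[[0,0,0,-0.001,0,0,0],[0,0,0,-0.001,0,0,0]]' >/dev/null; python3 go.py; python3 -m pendant '[[0,0,0.001,-0.001,0,0,0],[0,0,0.001,-0.001,0,0,0]]' >/dev/null; python3 go.py
```

```text
t 9.80 tipbox(mm) [-60.1  -0.5 181.1] z-axis(box) [-0. -0. -1.] y-axis [ 1. -0. -0.] F(box) [-3.2 -4.8 -3.8] w 0.011 gf 29.3 q [ -15.   20.   86.    0.   74. -128.]
t 10.05 tipbox(mm) [-59.5  -0.5 182.3] z-axis(box) [-0. -0. -1.] y-axis [ 1. -0. -0.] F(box) [-5.5 -3.8 -3.8] w 0.011 gf 29.3 q [ -15.   20.   86.   -0.   74. -128.]
```

```bash
python3 -m pendant '[[0,0,0,-0.001,0,0,0],[0,0,0,-0.001,0,0,0]]' >/dev/null; python3 go.py; python3 -m pendant '[[0,0,0,-0.001,0,0,0],[0,0,0,-0.001,0,0,0]]' >/dev/null; python3 go.py
```

```text
t 10.30 tipbox(mm) [-59.3  -0.5 182.8] z-axis(box) [-0. -0. -1.] y-axis [ 1. -0. -0.] F(box) [-5.1 -5.3 -8.9] w 0.011 gf 29.5 q [ -15.   20.   86.    0.   74. -128.]
t 10.55 tipbox(mm) [-59.1  -0.4 183.1] z-axis(box) [-0. -0. -1.] y-axis [ 1. -0. -0.] F(box) [ -6.   -7.4 -13.7] w 0.010 gf 29.5 q [ -15.   20.   86.    0.   74. -128.]
```

The catch has stopped the lid: downward force rose to about 14 N at roughly 0.27 rad. I'll ease off and let go.

```bash
python3 -m pendant '[[0,0,-0.001,0.004,0,0,0],[0,0,-0.001,0.004,0,0,0]]' >/dev/null; python3 go.py; python3 -m pendant '[[0.3,0,0,0,0,0,0],[0.3,0,0,0,0,0,0],[0.3,0,0,-0.03,0,0,0],[0.3,0,0,-0.08,0,0,0]]' >/dev/null;  python3 go.py -200 -85 200 35 45; python3 go.py -200 -85 110 70 90
```

```text
t 10.80 tipbox(mm) [-60.6  -0.5 180.4] z-axis(box) [-0. -0. -1.] y-axis [ 1. -0. -0.] F(box) [-5.9 -4.  -3.2] w 0.011 gf 30.5 q [ -15.   20.   86.   -0.   74. -128.]
t 11.30 tipbox(mm) [-59.    0.9 260. ] z-axis(box) [ 0.  0. -1.] y-axis [ 1. -0.  0.] F(box) [-0.8  0.3  1.2] w 0.026 gf 0.0 q [ -15.   16.   78.    0.   86. -128.]
shift [-0.0861 -0.1509  0.0624] rot [-0.5772  0.2356  0.7591] deg 56.28305357672339 world [ 0.6426 -0.1155  0.2139] L 0.017
t 11.30 tipbox(mm) [-59.    0.9 260. ] z-axis(box) [ 0.  0. -1.] y-axis [ 1. -0.  0.] F(box) [-0.8  0.3  1.2] w 0.026 gf 0.0 q [ -15.   16.   78.    0.   86. -128.]
shift [-0.0864 -0.1574  0.1605] rot [-0.9479  0.9437  1.3531] deg 109.01252882460368 world [ 0.645  -0.1212  0.1158] L 0.017
```

```bash
python3 -m pendant '[[0,-0.02,-0.06,0,-0.11,0.045,0.15],[0,-0.045,-0.115,0.01,-0.22,0.09,0.29],[0,-0.07,-0.17,0.025,-0.33,0.135,0.44],[0,-0.085,-0.18,0.04,-0.44,0.18,0.59],[0,-0.085,-0.18,0.06,-0.577,0.235,0.755]]' >/dev/null;python3 -m pendant '[[0,0,0,0,0,0,0],[0,0,0,0,0,0,0]]' >/dev/null; python3 go.py -200 -85 110 70 90
```

```text
t 12.18 tipbox(mm) [-230.   -84.9  204.4] z-axis(box) [ 0.55  0.01 -0.84] y-axis [ 0.62 -0.68  0.4 ] F(box) [-0.1  0.9  1.1] w -0.000 gf 0.0 q [-29.  46.  40.  22. 119. -93.]
shift [-0.0254 -0.0265  0.0989] rot [-0.2725  0.6025  0.7948] deg 59.237467234264955 world [ 0.645  -0.1212  0.1158] L 0.017
```

```bash
python3 -m pendant '[[0,0,0,0.01,-0.05,0.11,0.14],[0,-0.005,-0.005,0.03,-0.1,0.21,0.28],[0,-0.01,-0.01,0.05,-0.15,0.32,0.42],[0,-0.015,-0.015,0.07,-0.19,0.42,0.56],[0,-0.02,-0.02,0.085,-0.23,0.52,0.68]]' >/dev/null;python3 -m pendant '[[0,0,0,0,0,0,0],[0,0,0,0,0,0,0]]' >/dev/null; python3 go.py -160 -85 94 70 90
```

```text
t 13.05 tipbox(mm) [-201.1  -85.2  125.7] z-axis(box) [ 0.9   0.04 -0.42] y-axis [ 0.08 -0.99  0.09] F(box) [0.1 0.3 0.6] w 0.000 gf 0.0 q [-32.  61.  39.  42. 133. -49.]
shift [-0.0128 -0.0004  0.0507] rot [-0.0422  0.0867  0.1157] deg 8.628356955736626 world [ 0.6293 -0.0844  0.0998] L 0.017
```

```bash
python3 -m pendant '[[0,-0.01,0,0.02,-0.04,0.085,0.115],[0,-0.012,0,0.05,-0.042,0.086,0.116],[0,-0.012,0,0.07,-0.042,0.086,0.116],[0,-0.012,0,0.07,-0.042,0.086,0.116]]' >/dev/null; python3 go.py -98 -84 94 70 90
python3 - <<'E'
from h import *
o=[]
for c,(x0,y0) in (('top',(260,160)),('scene',(230,150))):
    d=env.get_image(c);o.append(cv2.resize(d['image'][y0:y0+160,x0:x0+160],(400,400),interpolation=cv2.INTER_CUBIC))
cv2.imwrite('pics/c.png',np.hstack(o))
E
```

```text
t 13.55 tipbox(mm) [-141.2  -84.5   86.5] z-axis(box) [ 0.94  0.   -0.34] y-axis [ 0. -1. -0.] F(box) [-1.2 -0.2  0.9] w -0.000 gf 0.0 q [-30.  60.  52.  43. 125. -47.]
shift [ 0.0218 -0.0005  0.038 ] rot [-0.001  -0.0018 -0.0023] deg 0.17769986055695175 world [ 0.6041 -0.0278  0.0998] L 0.017
```

View pics/c.png

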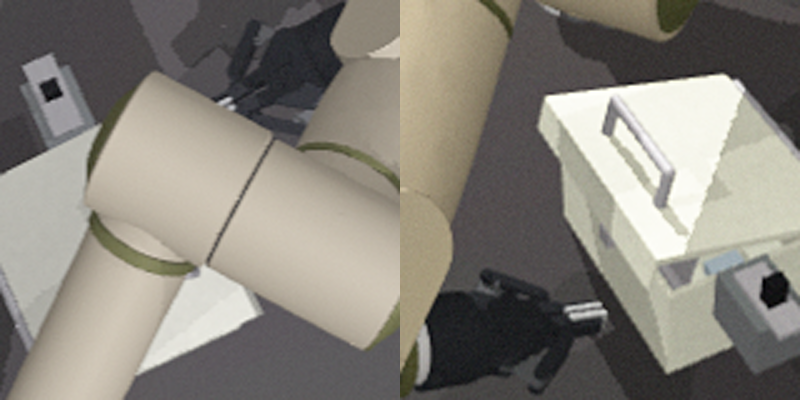

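The gripper is low in front of the box's right part. The fingertips (scene crop, 600,315) point at the front wall, the lid is raised, and nothing is in the way. Next I'll go in under the lip.

```bash
python3 -m pendant '[[0,0.012,0,0.01,0,0,0],[0,0.022,0,0.02,0,0,0],[0,0.022,0,0.03,0,0,0],[0,0.022,0,0.038,0,0,0],[0,0.022,0,0.038,0,0,0]]' >/dev/null; python3 go.py
```

```text
t 14.28 tipbox(mm) [-98.2 -84.1  92.3] z-axis(box) [ 0.94 -0.   -0.34] y-axis [-0.   -1.   -0.01] F(box) [-0.9  0.1 -0.2] w -0.000 gf 0.0 q [-28.  57.  58.  44. 121. -48.]
```

```bash
cat >> go.py <<'E'
if len(sys.argv)==2: sys.exit(int(np.abs(B.T@np.array(s['ft_force']))[1]>2.5))
E
python3 -m pendant '[[0,0,-0.003,0,0,0,0],[0,0,-0.006,0,0,0,0],[0,0,-0.008,0,0,0,0],[0,0,-0.01,0,0,0,0]]' >/dev/null; python3 go.py c && python3 -m pendant '[[0,0,-0.003,0,0,0,0],[0,0,-0.006,0,0,0,0],[0,0,-0.008,0,0,0,0],[0,0,-0.01,0,0,0,0]]' >/dev/null && python3 go.py c && python3 -m pendant '[[0,0,-0.003,0,0,0,0],[0,0,-0.006,0,0,0,0],[0,0,-0.008,0,0,0,0],[0,0,-0.01,0,0,0,0]]' >/dev/null && python3 go.py c
```

```text
t 14.78 tipbox(mm) [-99.  -74.   92.7] z-axis(box) [ 0.94 -0.   -0.34] y-axis [-0.   -1.   -0.01] F(box) [-0.   0.8  0.6] w -0.000 gf 0.0 q [-29.  56.  60.  43. 121. -49.]
t 15.28 tipbox(mm) [-98.8 -64.   92.8] z-axis(box) [ 0.94 -0.   -0.34] y-axis [-0.   -1.   -0.01] F(box) [ 0.9 -0.6 -0.1] w 0.000 gf 0.0 q [-29.  56.  62.  42. 120. -51.]
t 15.78 tipbox(mm) [-98.8 -54.   92.8] z-axis(box) [ 0.94 -0.   -0.34] y-axis [-0.   -1.   -0.01] F(box) [-0.3 -0.6  0.1] w 0.000 gf 0.0 q [-30.  55.  63.  41. 120. -52.]
```

```bash
python3 -m pendant '[[0,0.001,-0.003,0.003,0,0,0],[0,0.001,-0.006,0.003,0,0,0],[0,0.001,-0.008,0.003,0,0,0],[0,0.001,-0.01,0.003,0,0,0]]' >/dev/null; python3 go.py c && python3 -m pendant '[[0,0,-0.003,0,0,0,0],[0,0,-0.006,0,0,0,0],[0,0,-0.008,0,0,0,0],[0,0,-0.01,0,0,0,0]]' >/dev/null && python3 go.py c && python3 -m pendant '[[0,0,-0.003,0,0,0,0],[0,0,-0.006,0,0,0,0],[0,0,-0.008,0,0,0,0],[0,0,-0.01,0,0,0,0]]' >/dev/null && python3 go.py c
```

```text
t 16.27 tipbox(mm) [-95.6 -44.   92.8] z-axis(box) [ 0.94 -0.   -0.34] y-axis [-0.   -1.   -0.01] F(box) [ 1.  -0.2  0. ] w 0.000 gf 0.0 q [-31.  54.  65.  40. 119. -53.]
t 16.77 tipbox(mm) [-95.6 -34.   92.9] z-axis(box) [ 0.94 -0.   -0.34] y-axis [-0.   -1.   -0.01] F(box) [0.7 0.4 1.1] w -0.000 gf 0.0 q [-31.  54.  67.  39. 119. -54.]
t 17.27 tipbox(mm) [-95.5 -24.3  92.9] z-axis(box) [ 0.94 -0.   -0.34] y-axis [-0. -1. -0.] F(box) [-0.3 -5.2 -0.3] w -0.000 gf 2.1 q [-32.  53.  68.  38. 119. -56.]
```

Contact with the tab: 5 N near finger y ≈ -24 mm. I'll push on gently and check at each step.

```bash
python3 -m pendant '[[0,0,-0.001,0,0,0,0],[0,0,-0.002,0,0,0,0],[0,0,-0.003,0,0,0,0]]' >/dev/null; python3 go.py; python3 -m pendant '[[0,0,-0.001,0,0,0,0],[0,0,-0.002,0,0,0,0],[0,0,-0.003,0,0,0,0]]' >/dev/null; python3 go.py
```

```text
t 17.65 tipbox(mm) [-95.5 -21.1  92.9] z-axis(box) [ 0.94 -0.   -0.34] y-axis [-0.   -1.   -0.01] F(box) [ 0.5 -4.9 -0.4] w -0.000 gf 2.0 q [-32.  53.  68.  38. 119. -56.]
t 18.02 tipbox(mm) [-95.5 -18.1  92.9] z-axis(box) [ 0.94 -0.   -0.34] y-axis [-0.   -1.   -0.01] F(box) [-0.1 -5.1 -0.7] w 0.000 gf 2.0 q [-32.  53.  69.  38. 119. -56.]
```

```bash
python3 -m pendant '[[0,0,-0.001,0,0,0,0],[0,0,-0.002,0,0,0,0],[0,0,-0.002,0,0,0,0]]' >/dev/null; python3 go.py; python3 -m pendant '[[0,0,-0.001,0,0,0,0],[0,0,-0.0015,0,0,0,0],[0,0,-0.0015,0,0,0,0]]' >/dev/null; python3 go.py
```

```text
t 18.40 tipbox(mm) [-95.5 -16.1  93. ] z-axis(box) [ 0.94 -0.   -0.34] y-axis [-0.   -1.   -0.01] F(box) [ 0.2 -3.6 -0.6] w -0.000 gf 1.7 q [-32.  53.  69.  37. 119. -57.]
t 18.77 tipbox(mm) [-95.5 -14.6  93. ] z-axis(box) [ 0.94 -0.   -0.34] y-axis [-0.   -1.   -0.01] F(box) [ 0.9 -4.  -0.9] w 0.000 gf 1.8 q [-33.  53.  69.  37. 118. -57.]
```

```bash
python3 -m pendant '[[0,0,-0.001,0,0,0,0],[0,0,-0.0015,0,0,0,0],[0,0,-0.0015,0,0,0,0]]' >/dev/null; python3 go.py
```

```text
t 19.15 tipbox(mm) [-95.5 -13.1  93. ] z-axis(box) [ 0.94 -0.   -0.34] y-axis [-0.   -1.   -0.01] F(box) [ 0.1 -4.4 -0.3] w 0.000 gf 1.8 q [-33.  53.  70.  37. 118. -57.]
```

```bash
python3 -m pendant '[[0,0,-0.001,0,0,0,0],[0,0,-0.0015,0,0,0,0],[0,0,-0.0015,0,0,0,0]]' >/dev/null; python3 go.py
```

```text
t 19.52 tipbox(mm) [-95.5 -11.6  93. ] z-axis(box) [ 0.94 -0.   -0.34] y-axis [-0.   -1.   -0.01] F(box) [ 0.3 -4.2 -0.8] w -0.000 gf 1.8 q [-33.  53.  70.  37. 118. -57.]
```

```bash
python3 -m pendant '[[0,0,-0.0005,0,0,0,0],[0,0,-0.001,0,0,0,0],[0,0,-0.001,0,0,0,0]]' >/dev/null; python3 go.py
```

```text
t 19.90 tipbox(mm) [-95.5 -10.6  93. ] z-axis(box) [ 0.94 -0.   -0.34] y-axis [-0.   -1.   -0.01] F(box) [-0.2 -4.4 -1.6] w 0.000 gf 1.9 q [-33.  53.  70.  37. 118. -57.]
```

```bash
python3 -m pendant '[[0,0,-0.0005,0,0,0,0],[0,0,-0.001,0,0,0,0],[0,0,-0.001,0,0,0,0]]' >/dev/null; python3 go.py
```

```text
t 20.27 tipbox(mm) [-95.5  -9.6  93. ] z-axis(box) [ 0.94 -0.   -0.34] y-axis [-0.   -1.   -0.01] F(box) [-0.  -4.4 -1.2] w 0.000 gf 1.8 q [-33.  53.  70.  37. 118. -57.]
```

```bash
python3 -m pendant '[[0,0,-0.0005,0,0,0,0],[0,0,-0.001,0,0,0,0],[0,0,-0.001,0,0,0,0]]' >/dev/null; python3 go.py
```

```text
t 20.65 tipbox(mm) [-95.5  -8.8  93. ] z-axis(box) [ 0.94 -0.   -0.34] y-axis [-0.   -1.   -0.01] F(box) [ 0.8 -5.4 -1.3] w 0.000 gf 2.5 q [-33.  53.  70.  37. 118. -57.]
```

```bash
python3 -m pendant '[[0,0,-0.0005,0,0,0,0],[0,0,-0.001,0,0,0,0],[0,0,-0.001,0,0,0,0]]' >/dev/null; python3 go.py
```

```text
t 21.02 tipbox(mm) [-95.5  -8.4  93. ] z-axis(box) [ 0.94 -0.   -0.34] y-axis [-0. -1. -0.] F(box) [  1.4 -10.3  -1.1] w -0.000 gf 4.5 q [-33.  53.  70.  37. 118. -58.]
```

The force rose to 10 N at the hard stop, so the catch is fully over. I'll back off and withdraw.

```bash
python3 -m pendant '[[0,0,0.006,0,0,0,0],[0,0,0.006,-0.04,0,0,0],[0,0,0.006,-0.09,0,0,0],[0,0,0.006,-0.13,0,0,0],[0,0,0.006,-0.13,0,0,0]]' >/dev/null; python3 go.py -230 -30 230 35 45
```

```text
t 21.65 tipbox(mm) [-220.   -12.8  137. ] z-axis(box) [ 0.94 -0.   -0.34] y-axis [-0.   -1.   -0.01] F(box) [-0.  -0.4 -0.9] w -0.000 gf 0.0 q [-38.  58.  48.  40. 134. -49.]
shift [ 0.094   0.0168 -0.0378] rot [ 0.2414 -0.5818 -0.767 ] deg 56.869410210186274 world [ 0.6038 -0.1647  0.2439] L 0.017
```

```bash
python3 -m pendant '[[0,0.02,0.003,-0.01,0.04,-0.1,-0.13],[0,0.04,0.007,-0.02,0.09,-0.21,-0.28],[0,0.06,0.01,-0.03,0.14,-0.33,-0.43],[0,0.08,0.014,-0.035,0.19,-0.45,-0.6],[0,0.094,0.017,-0.038,0.24,-0.58,-0.767]]' >/dev/null;python3 -m pendant '[[0.45,0,0,0,0,0,0],[0.45,0,0,0,0,0,0]]' >/dev/null; python3 go.py -60 -1 250 0 0
```

```text
t 22.52 tipbox(mm) [-227.1  -30.4  229. ] z-axis(box) [ 0.61  0.02 -0.79] y-axis [ 0.53 -0.75  0.4 ] F(box) [-1.1 -0.6 -0.4] w 0.035 gf 0.0 q [-33.  43.  45.  23. 123. -91.]
shift [0.1345 0.0821 0.0903] rot [ 0.6135 -0.2977 -0.8062] deg 60.50002785436118 world [ 0.5065 -0.0108  0.267 ] L 0.017
```

```bash
python3 -m pendant '[[0.45,0.02,0.012,0,0.1,-0.05,-0.13],[0.45,0.045,0.027,0.02,0.21,-0.1,-0.27],[0.45,0.07,0.045,0.04,0.32,-0.155,-0.42],[0.45,0.1,0.06,0.065,0.43,-0.21,-0.57],[0.45,0.125,0.075,0.083,0.53,-0.26,-0.7]]' >/dev/null;python3 -m pendant '[[0.45,0,0,0,0,0,0],[0.45,0,0,0,0,0,0]]' >/dev/null; python3 go.py -61 -1 230 0 0
```

```text
t 23.40 tipbox(mm) [-73.3  -1.6 247.9] z-axis(box) [ 0.08  0.03 -1.  ] y-axis [ 0.99 -0.11  0.08] F(box) [-1.  -0.3  0.2] w 0.039 gf 0.0 q [ -17.   19.   76.    2.   89. -124.]
shift [0.0019 0.0121 0.019 ] rot [ 0.0809 -0.0352 -0.1081] deg 7.993695180292632 world [ 0.5069 -0.0117  0.247 ] L 0.017
```

```bash
python3 -m pendant '[[0.45,0.002,0.012,0.01,0.08,-0.035,-0.108],[0.45,0.002,0.012,0.019,0.08,-0.035,-0.108],[0.45,0.002,0.012,0.019,0.08,-0.035,-0.108]]' >/dev/null; python3 go.py -60.5 -1 181 0 0;  python3 - <<'E'
from h import *
o=[]
for c,(x0,y0) in (('top',(230,150)),('scene',(255,140))):
    d=env.get_image(c);o.append(cv2.resize(d['image'][y0:y0+160,x0:x0+160],(400,400),interpolation=cv2.INTER_CUBIC))
cv2.imwrite('pics/g.png',np.hstack(o))
E
```

```text
t 23.77 tipbox(mm) [-61.5  -0.8 229.8] z-axis(box) [ 0.  0. -1.] y-axis [ 1. -0.  0.] F(box) [-0.3  0.6  0.2] w 0.039 gf 0.0 q [ -15.   18.   81.    0.   81. -128.]
shift [-0.0002  0.001   0.0488] rot [ 0.0011 -0.0002 -0.0008] deg 0.08219320289870366 world [ 0.5067 -0.0112  0.198 ] L 0.017
```

View pics/g.png

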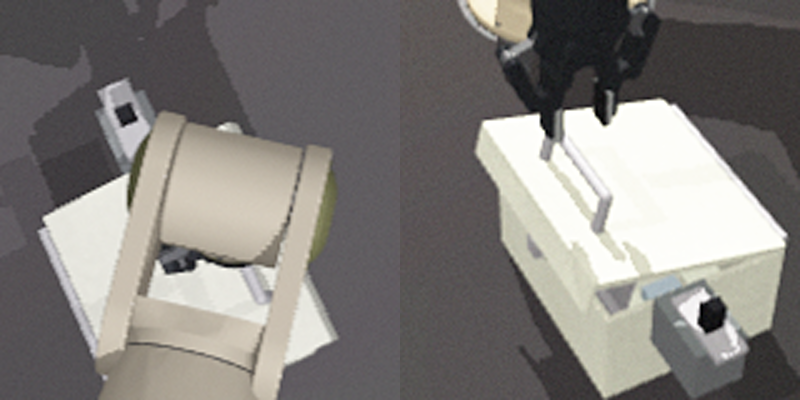

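The scene crop shows the lid still raised, with the fingers (550,120) and (605,110) straddling the bar's line. Now down and grip.

```bash
python3 -m pendant '[[0.45,0,0.001,0.025,0,0,0],[0.45,0,0.001,0.048,0,0,0],[0.45,0,0.001,0.048,0,0,0],[0,0,0.001,0.048,0,0,0],[0,0,0.001,0.048,0,0,0]]' 30 >/dev/null;python3 -m pendant '[[0,0,0,0,0,0,0],[0,0,0,0,0,0,0]]' >/dev/null; python3 go.py
```

```text
t 24.75 tipbox(mm) [-60.7  -1.5 184. ] z-axis(box) [-0. -0. -1.] y-axis [ 1.  0. -0.] F(box) [-5.7 -1.   3.8] w 0.011 gf 30.1 q [ -15.   20.   86.   -0.   74. -128.]
```

```bash
python3 -m pendant '[[0,0,0.001,-0.002,0,0,0],[0,0,0.002,-0.004,0,0,0],[0,0,0.002,-0.004,0,0,0]]' >/dev/null; python3 go.py;python3 -m pendant '[[0,0,0.001,-0.002,0,0,0],[0,0,0.002,-0.003,0,0,0],[0,0,0.002,-0.003,0,0,0]]' >/dev/null; python3 go.py
```

```text
t 25.12 tipbox(mm) [-58.8  -1.5 187.5] z-axis(box) [-0. -0. -1.] y-axis [ 1.  0. -0.] F(box) [-7.  -1.1  0.9] w 0.011 gf 29.7 q [ -14.   20.   86.   -0.   74. -128.]
t 25.50 tipbox(mm) [-57.2  -1.5 190.4] z-axis(box) [-0.01 -0.   -1.  ] y-axis [ 1.    0.   -0.01] F(box) [-9.4 -1.4 -0.6] w 0.011 gf 29.6 q [ -14.   19.   85.   -0.   75. -128.]
```

```bash
python3 -m pendant '[[0,0,0.002,-0.006,0,0,0],[0,0,0.006,-0.0115,0,0,0],[0,0,0.0105,-0.017,0,0,0],[0,0,0.0145,-0.022,0,0,0],[0,0,0.0145,-0.022,0,0,0]]' >/dev/null; python3 go.py;python3 -m pendant '[[0,0,0.005,-0.006,0,0,0],[0,0,0.011,-0.0125,0,0,0],[0,0,0.017,-0.018,0,0,0],[0,0,0.023,-0.0235,0,0,0],[0,0,0.023,-0.0235,0,0,0]]' >/dev/null; python3 go.py
```

```text
t 26.12 tipbox(mm) [-42.2  -1.5 213.1] z-axis(box) [-0. -0. -1.] y-axis [ 1.  0. -0.] F(box) [-6.3 -0.7  5. ] w 0.011 gf 29.9 q [ -13.   18.   84.   -0.   78. -126.]
t 26.75 tipbox(mm) [-19.4  -1.6 237.1] z-axis(box) [-0.01 -0.01 -1.  ] y-axis [ 1.    0.   -0.01] F(box) [-6.7 -0.3  8. ] w 0.011 gf 30.1 q [ -11.   16.   83.   -0.   81. -124.]
```

```bash
python3 -m pendant '[[0,0,0.006,-0.0055,0,0,0],[0,0,0.013,-0.0105,0,0,0],[0,0,0.02,-0.015,0,0,0],[0,0,0.0275,-0.0195,0,0,0],[0,0,0.0275,-0.0195,0,0,0]]' >/dev/null; python3 go.py;python3 -m pendant '[[0,0,0.005,-0.003,0,0,0],[0,0,0.01,-0.005,0,0,0],[0,0,0.01,-0.005,0,0,0]]' >/dev/null; python3 go.py
```

```text
t 27.38 tipbox(mm) [  8.2  -1.6 257. ] z-axis(box) [-0.01 -0.01 -1.  ] y-axis [ 1.    0.   -0.01] F(box) [-5.6 -1.  11.3] w 0.011 gf 30.2 q [  -8.   14.   82.   -0.   84. -121.]
t 27.75 tipbox(mm) [ 17.7  -1.6 262.1] z-axis(box) [-0.01 -0.01 -1.  ] y-axis [ 1.    0.   -0.01] F(box) [-7.6 -0.3 12.1] w 0.011 gf 30.0 q [  -7.   13.   82.   -0.   84. -120.]
```

```bash
python3 -m pendant '[[0.3,0,0,0,0,0,0],[0.3,0,0,0,0,0,0],[0.3,0,0,0,0,0,0]]' >/dev/null; python3 go.py;python3 -m pendant '[[0.3,0,0,-0.02,0,0,0],[0.3,0,0,-0.06,0,0,0],[0.3,0,0,-0.11,0,0,0],[0.3,0,0,-0.11,0,0,0],[0.3,0,0,-0.11,0,0,0]]' >/dev/null; python3 go.py;  python3 - <<'E'
from h import *
d=env.get_image('scene');cv2.imwrite('pics/e.png',d['image'])
E
```

```text
t 28.12 tipbox(mm) [ 19.8  -0.4 259.6] z-axis(box) [-0. -0. -1.] y-axis [ 1.  0. -0.] F(box) [-0.5 -0.  -0.5] w 0.026 gf 0.0 q [  -7.   13.   82.    0.   84. -120.]
t 28.75 tipbox(mm) [ 19.8  -0.2 369. ] z-axis(box) [-0. -0. -1.] y-axis [ 1.  0. -0.] F(box) [ 1.5 -0.5 -0.4] w 0.025 gf 0.0 q [  -7.   11.   68.   -0.  101. -120.]
```

View pics/e.png

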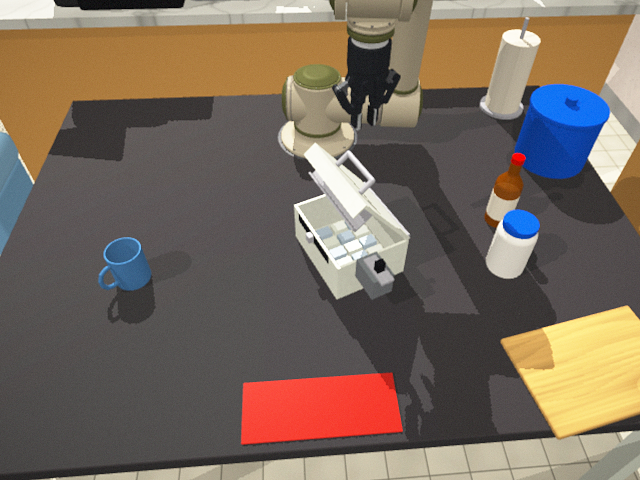

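The picture shows the lid standing well open, with its front edge near (310,150) and the tablets visible at (350,245). The gripper is clear at (370,110), and the mug, bottle and jar have not moved. I'll hand it in.

```bash
python3 -c "
from rig import env
print(env.close_job())"
```

```text
the job is handed in; nothing more can be done
None
```

The job is handed in at about 29 s. I slid the bolt back, pushed the catch left to its stop (peak about 10 N), and left the lid standing open at about 0.9 rad with the gripper clear and nothing else touched.

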